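# Index the soil trimming lathe to its next hole

### The job

The clay core on the soil trimming lathe is to be turned so that a fresh side faces the wire guide. Draw the spring index pin by its black knob, swing the turntable anticlockwise (seen from above) until the pin drops fully home in the very next hole of the ring, and let go. The holes were drilled by eye, so feel for the hole gently: do not strain the pin sideways, do not touch the soft core, and leave the other things on the bench where they are.

Things in the scene. Friction and masses are not known exactly. Their poses are not given: they have to be found in the camera images.
- lathe_base: Soil trimming lathe, fixed to the bench: round grey foot 200 mm across, 24 mm high; on it a flat steel index ring, 188 mm across, top 32 mm above the bench. Origin on the turning axis at bench level, z up. On the side away from the knob stands the wire guide: two posts 129 mm high, 100 mm from the axis, joined by a top bar.
- lathe_axis (a point): Point on the vertical turning axis at the height of the ring's flat smooth top. The ring has 10 mm holes in bushes on a circle of 78 mm radius, drilled by eye, unevenly: from the start hole the next one anticlockwise lies 36 to 64 degrees on (no pose of it is given).
- turntable (a joint): Angle of the turntable, rad: 0 at the start (pin in the start hole), growing anticlockwise from above; it stays where left, drag 2 to 4 N at the knob. Aluminium disc of 110 mm with a flat arm, 26 mm wide, that carries the pin 78 mm from the axis (arm top 48 mm, pin housing top 62 mm above the bench).
- index_pin (a joint): Lift of the index pin, m: 0 home in a hole, about 0.008 with its nose on the flat of the ring, 0.012 drawn to the hard stop. Its spring presses down 5 N (home) to 8 N (drawn); let go, it rides on the ring and drops into a hole by itself. 8 mm shaft, round nose, about 1 mm play each way in a hole. Over 14 N sideways on the wall of a hole strains it.
- knob (a point): Middle of the black ribbed pull knob on top of the pin: upright cylinder of 24 mm diameter, reaching 13 mm below and 14 mm above this point; 79 mm above the bench when the pin is home. It rises with the pin and goes round with the turntable; free all round for fingers from above.
- clay_core (a point): Soft brown clay core, about 53 mm across, 72 mm tall, on the middle of the turntable (top 125 mm above the bench); it turns with it. This point is the middle of its underside. Not to be touched.
- lidded_tin: Closed aluminium moisture tin, 68 mm across, 40 mm high; bystander. Origin in the middle of its underside.
- open_tin: Open aluminium moisture tin with soil, 64 mm across, 36 mm high; bystander. Origin in the middle of its underside.
- wash_bottle: White wash bottle with bent spout, 213 mm high; bystander. Origin in the middle of its underside.
- cutter: Snap-off cutter, 160 mm long, lying right of the lathe; bystander. Origin in the middle of its underside.

How it is judged:
By the outcome, as a careful person would: the job done as asked, in the order asked, and still so for the second after the job is handed in, with the robot touching nothing.
It also fails if it takes over 61 s, if anything falls off the work surface, if the arm or the gripper's body presses on something with over 40 N, if the wrist force passes 120 N, or if a joint passes its speed limit or range.

### The arm

A 7-joint arm with a two-finger parallel gripper is mounted at the origin on the work surface; the furniture and walls round the work are solid. World frame = base frame: x ahead of the robot, y to its left, z up, the work surface at z = 0. Lengths are in m, angles in rad, forces in N, time in s.
With the tool pointing down it reaches from about 0.425 to 1.025 m from the base axis. Payload 9.4 kg.
Tool frame: the origin (TCP) lies midway between the tips of the shut fingers; the grasp point (between the pads) lies 19 mm behind it; z points along the fingers, y is the line along which they close (so a half turn about z gives the same grasp; the last joint's range is limited). The gripper opens to 85 mm and grips with 20 to 120 N. Pads are 22 mm wide; open, the fingers measure 114 mm over their backs; the gripper's body (76 mm by 85 mm) begins 54 mm behind the grasp point. The pads swing forward as they close: fully open they stand 13 mm farther back than shut.
Start: joints at [1.222, 0.599, -0.003, 1.599, 0.002, 0.943, -0.08], TCP at [0.195, -0.698, 0.231] pointing down, gripper open.
Joint ranges: [-2.57, 2.57], [-0.35, 1.97], [-1.29, 1.29], [0.11, 2.56], [-1.05, 4.19], [0.11, 1.86], [-2.63, 2.63]. Speed limits (rad/s): [2.22, 2.22, 3.01, 3.01, 3.14, 3.14, 3.14].

### API

Orientations are given as a 3x3 rotation matrix whose columns are the frame's x, y, z axes.
In Python, from bench import ctrl gives the robot as it stands.
- The arm moves only by the shell command python3 -m inch 'ROWS' [OPENING] [FORCE]. ROWS is JSON, a list of rows, each a list of 4 numbers: the shift along the tool's x, y, z in units of 50 mm (1.0 is 50 mm), then the turn about the tool's z in units of 6 degrees (1.0 is 6 degrees). A call has 1 to 20 rows; each row shifts and turns the commanded pose from where the row before left it, along the tool's axes as they then stand; what a row does not reach is not made up. A row lasts 1/10 s, in which the tool goes at most 50 mm and 8.59 degrees, less where a joint would pass 70% of its speed; a pose out of reach is approached as far as the arm can. A call is refused whole if a number of a shift passes 1 or a number of a turn 1, either way. A call with a gripper value outside its range is refused whole. OPENING is the closure, from 0 (fully open) to 1 (shut), set as the call begins (- or left out, the last holds). The fingers move at their own pace and stop on an object; FORCE is the grip in N (left out, the last holds). Time passes only in rows, so rows that do not move let the fingers close. It gives the time, the measured TCP pose, the force, the opening and the grip force at its end, in the units of the state.
- ctrl.sense(): the state, without advancing time (a new reading comes with each control period).
- ctrl.get_image(name): name is "side" or "top" or "wrist"; returns a dict with "img" (480x640x3 uint8, blue, green, red), "depth" (480x640 float32, m along the optical axis (not along the pixel's ray), 0 where there is no reading), "intrinsics" (3x3 intrinsics, pixels), "k1" (the pictures are not rectified: a ray, as slopes to the right and down, at radius r is drawn at 1 + k1 r^2 times it, then the intrinsics apply), "pose" (4x4, takes a point from camera to world coordinates). Camera axes: x right, y up, looking along -z (the intrinsics and any distortion apply to the point x, -y, -z); pixel columns grow to the right and rows downward; lengths in m; the calibration is good to about 2 mm. A picture is of the moment at which its call begins.
- ctrl.finish_job(): hands the job in; it is judged then, once.
The state is a dict: "time": time; "joint_positions": joint angles; "dq": joint speeds; "effort": joint torques, N m; "ee_pos": TCP position; "tool_rot": TCP orientation; "force": force on the tool from outside, world axes, zero at the start; "moment": the same for the moment, N m; "finger_gap": opening from 0.0 (shut) to 1.0 (fully open); "grip_force": force on a finger pad.
Only numpy, scipy, OpenCV 4.12 (cv2) and the standard library are available. Lean on these libraries where they do the work, as an engineer would, in place of code of your own. Each camera call takes 0.05 s, during which the arm holds its last target. There are 200 camera calls.

## Working session

There is one attempt and no reset: what is moved stays moved. The work goes in short steps, Python scripts to look and compute and a shell command to move; the robot and the scene stay as the last step left them, time stands still between calls to the robot, and variables do not carry over. Pictures are saved under pics/ and viewed, at most 10 in all, crops included, and the job is handed in when it is done.

```bash
mkdir -p pics; ls; cat > h.py <<'E'
import numpy as np, cv2
from bench import ctrl
def cast(c,u,v,z):
    K=c["intrinsics"];d=np.array([[[u,v]]],float)
    s=cv2.undistortPoints(d,np.array(K,float),np.array([c["k1"],0,0,0],float))[0,0]
    P=np.array(c["pose"]);r=P[:3,:3]@np.array([s[0],-s[1],-1]);o=P[:3,3]
    return o+r*(z-o[2])/r[2]
def dpt(c,u,v):
    K=c["intrinsics"]
    s=cv2.undistortPoints(np.array([[[u,v]]],float),np.array(K,float),np.array([c["k1"],0,0,0],float))[0,0]
    P=np.array(c["pose"]);d=c["depth"][int(v),int(u)]
    return P[:3,:3]@np.array([s[0],-s[1],-1])*d+P[:3,3]
E
python3 - <<'E'
from h import *
import pickle
cs={n:ctrl.get_image(n) for n in("top","side")}
pickle.dump(cs,open("c.pkl","wb"))
for n in cs: cv2.imwrite(f"pics/{n}0.png",cs[n]["img"]);print(n,np.round(cs[n]["pose"],3),cs[n]["k1"])
s=ctrl.sense();print(s["time"],s["ee_pos"],np.round(s["tool_rot"],3),s["finger_gap"],s["force"])
E
```

```text
pics
top [[ 0.005  0.999 -0.041  0.432]
 [-1.     0.005 -0.007 -0.032]
 [-0.006  0.041  0.999  1.332]
 [ 0.     0.     0.     1.   ]] -0.12081880911114236
side [[-0.999 -0.02   0.031  0.529]
 [ 0.036 -0.694  0.719  0.785]
 [ 0.007  0.719  0.695  0.865]
 [ 0.     0.     0.     1.   ]] 0.04089122468333652
0.1 [ 0.19451974 -0.69800664  0.23052776] [[ 0.963  0.268 -0.   ]
 [ 0.268 -0.963  0.001]
 [-0.    -0.001 -1.   ]] 0.9981161084020992 [ 0.55219533 -0.65699006  0.32762685]
```

View pics/top0.png

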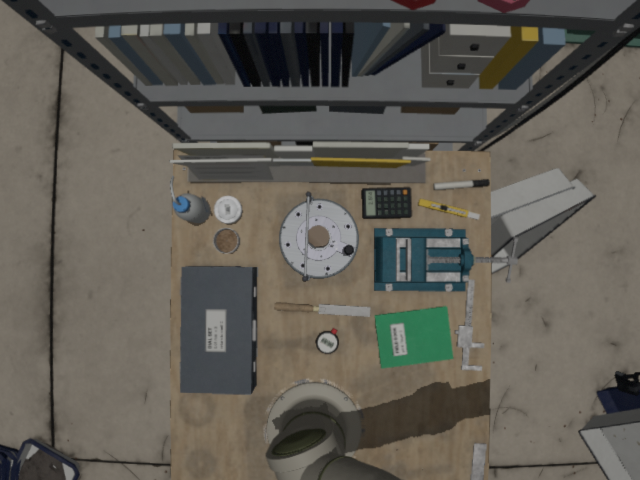

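View pics/side0.png

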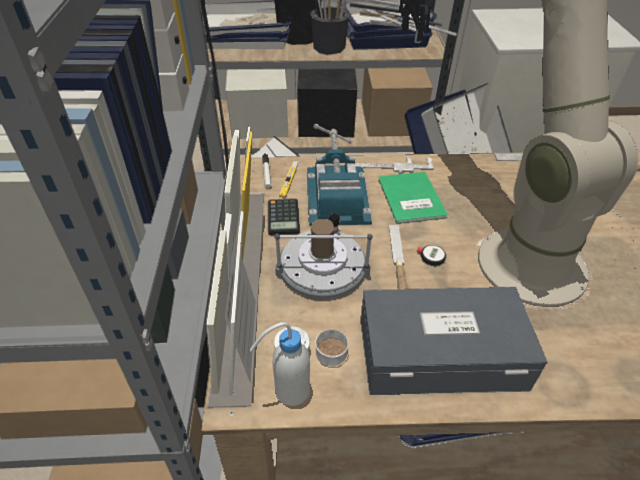

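The top view shows the lathe centred near (318,238), the knob at (348,251) and the guide bar running (308,194)-(304,280). A vise stands to the right and a calculator up-right. Anticlockwise takes the knob up in the image, away from the robot.

```bash
python3 - <<'E'
from h import *
import pickle
cs=pickle.load(open("c.pkl","rb"));c=cs["top"];g=c["img"]
crop=g[185:290,265:370];cv2.imwrite("pics/crop.png",cv2.resize(crop,(600,600),interpolation=cv2.INTER_CUBIC))
# knob: dark blob
def blob(m,lo):
    n,l,st,ce=cv2.connectedComponentsWithStats(m.astype(np.uint8))
    return [(ce[i].round(1),st[i,4]) for i in range(1,n) if st[i,4]>=lo]
roi=np.zeros(g.shape[:2],bool);roi[190:285,272:365]=1
dark=(g.max(2)<70)&roi
for ce,a in blob(dark,3): print("dark",ce,a,cast(c,*ce,0.032).round(4),cast(c,*ce,0.093).round(4))
hsv=cv2.cvtColor(g,cv2.COLOR_BGR2HSV)
br=(hsv[...,1]>70)&(hsv[...,0]<25)&roi;br[:,:300]=0;br[:,335:]=0;br[:222]=0;br[255:]=0
for ce,a in blob(br,20): print("core",ce,a,cast(c,*ce,0.125).round(4))
# depth-based ring: points at z 0.028-.036
v,u=np.nonzero(roi);P=np.array([dpt(c,a,b) for a,b in zip(u,v)])
m=(P[:,2]>.018)&(P[:,2]<.06);cn=np.zeros(g.shape[:2],np.uint8);cn[v[m],u[m]]=255
cc,_=cv2.findContours(cn,0,1);k=max(cc,key=cv2.contourArea);e=cv2.fitEllipse(cv2.convexHull(k));print(e,cast(c,*e[0],.028))
pl=lambda lo,hi:(P[:,2]>lo)&(P[:,2]<hi)
kn=pl(.085,.1)&(u>335);print("knob depth",P[kn].mean(0),kn.sum());
co=pl(.118,.13)&(u>308)&(u<332);print("core",P[co].mean(0),co.sum())
E
```

```text
dark [362.9 203.1] 93 [ 0.5687 -0.118   0.032 ] [ 0.5623 -0.1139  0.093 ]
dark [308.6 195. ] 26 [0.5882 0.0168 0.032 ] [0.5809 0.0145 0.093 ]
dark [319.  206.5] 6 [ 0.5597 -0.0092  0.032 ] [ 0.5537 -0.0102  0.093 ]
dark [298. 214.] 5 [0.5408 0.0428 0.032 ] [0.5357 0.0393 0.093 ]
dark [347.5 226. ] 6 [ 0.5116 -0.0799  0.032 ] [ 0.5079 -0.0777  0.093 ]
dark [287.5 244.5] 4 [0.4651 0.0682 0.032 ] [0.4636 0.0635 0.093 ]
dark [348.1 249.8] 79 [ 0.4527 -0.0816  0.032 ] [ 0.4518 -0.0793  0.093 ]
dark [321. 246.] 5 [ 0.4618 -0.0146  0.032 ] [ 0.4604 -0.0154  0.093 ]
dark [302.5 265. ] 6 [0.4147 0.0308 0.032 ] [0.4155 0.0279 0.093 ]
dark [327.4 268.2] 5 [ 0.4071 -0.0307  0.032 ] [ 0.4083 -0.0307  0.093 ]
dark [304.7 278.2] 29 [0.3822 0.0252 0.032 ] [0.3845 0.0225 0.093 ]
((323.698486328125, 237.76043701171875), (67.3479232788086, 82.2380599975586), 0.07646667212247849) [ 0.48236827 -0.02115778  0.028     ]
knob depth [ 0.45268368 -0.08015787  0.09230015] 84
core [ 0.48676441 -0.00888092  0.12522948] 362
```

View pics/crop.png

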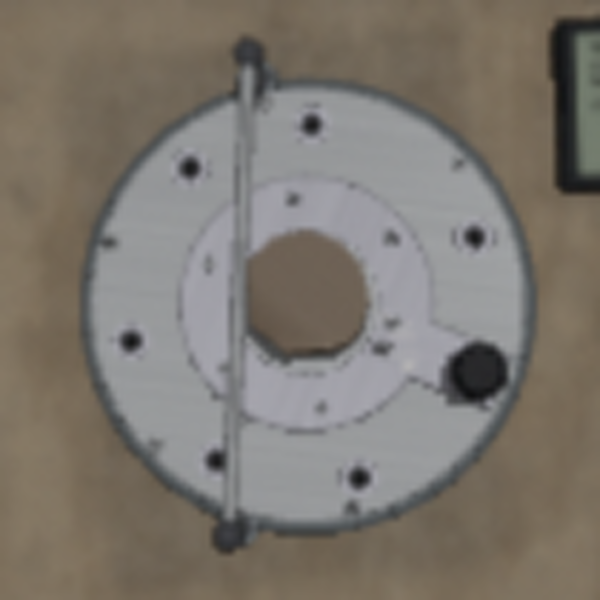

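The crop shows the knob at (478,372) and the next hole anticlockwise at (474,237). The arm lies between disc and knob.

```bash
python3 - <<'E'
import numpy as np
from scipy.optimize import least_squares
H=np.array([(.5597,-.0092),(.5408,.0428),(.5116,-.0799),(.4651,.0682),(.4147,.0308),(.4071,-.0307)])
r=least_squares(lambda c:np.hypot(*(H-c).T)-.078,[.487,-.009]);c=r.x;print(c,r.fun)
for p in [(.4523,-.0798),*H]: d=np.array(p)-c;print(p,np.hypot(*d),np.degrees(np.arctan2(d[1],d[0])))
E
python3 -m inch '[[0.41,-0.53,0,0],[0.41,-0.53,0,0],[0.41,-0.53,0,0],[0.41,-0.53,0,0],[0.41,-0.53,0,0],[0.41,-0.53,0,0],[0.41,-0.53,0,0],[0.41,-0.53,0,0],[0.41,-0.53,0,0],[0.41,-0.53,0,0],[0.41,-0.53,0,0],[0.41,-0.53,0,0],[0.41,-0.53,0,0],[0.41,-0.53,0,0],[0.41,-0.53,0,0],[0.41,-0.53,0,0],[0.41,-0.53,0,0],[0.41,-0.53,0,0],[0.41,-0.53,0,0],[0.41,-0.53,0,0]]' 0 30
python3 -m inch '[[0,0,0,-1],[0,0,0,-1],[0,0,0,-1],[0,0,0,-1],[0,0,0,-1],[0,0,0,-1],[0,0,0,-1],[0,0,0,-1],[0,0,0,-0.2],[0,0,0,0]]'
```

```text
[ 0.4818205  -0.00807376] [-1.12360607e-04 -1.10844126e-04 -2.45084128e-04  8.49661220e-05
 -4.34986375e-04  7.11235304e-05]
(0.4523, -0.0798) 0.07756360888525438 -112.37068849021337
[ 0.5597 -0.0092] 0.07788763939321362 -0.8285135131598346
[0.5408 0.0428] 0.07788915587393262 40.77996778784176
[ 0.5116 -0.0799] 0.07775491587155534 -67.48087384059987
[0.4651 0.0682] 0.07808496612202888 102.36461889862814
[0.4147 0.0308] 0.07756501362502713 149.92213328539984
[ 0.4071 -0.0307] 0.07807112353041863 -163.15307651665228
time: 2.1
ee_pos: [0.4475, -0.0765, 0.2312]
tool_rot: [[0.963, 0.268, -0.0], [0.268, -0.963, -0.0], [-0.0, -0.0, -1.0]]
force: [0.6, -0.7, -0.2]
finger_gap: 0.998
grip_force: 0.0
time: 3.1
ee_pos: [0.4472, -0.0779, 0.2311]
tool_rot: [[0.428, 0.904, -0.0], [0.904, -0.428, 0.0], [-0.0, -0.0, -1.0]]
force: [0.8, 0.5, 0.1]
finger_gap: 1.0
grip_force: 0.0
```

```bash
python3 - <<'E'
from h import *
c=ctrl.get_image("wrist");g=c["img"];cv2.imwrite("pics/w0.png",g)
m=(g.max(2)<60).astype(np.uint8)
n,l,st,ce=cv2.connectedComponentsWithStats(m)
for i in range(1,n):
    if st[i,4]>100: print(st[i],ce[i].round(1),cast(c,*ce[i],.093).round(4),cast(c,*ce[i],.032).round(4))
print(c["pose"].round(3))
E
```

```text
[   0    0   82   54 1331] [33.4 21.7] [0.3282 0.1439 0.093 ] [0.2958 0.1777 0.032 ]
[   0    0  173  106 5661] [64.1 44.3] [0.3402 0.1206 0.093 ] [0.3104 0.1493 0.032 ]
[ 421  174  110  133 3432] [472.5 242.9] [ 0.5471 -0.1376  0.093 ] [ 0.562  -0.1649  0.032 ]
[315 206  32  36 833] [330.7 223.8] [ 0.4535 -0.0766  0.093 ] [ 0.4482 -0.0906  0.032 ]
[ 80 232  56  54 586] [117.1 252. ] [ 0.2911 -0.0247  0.093 ] [ 0.2506 -0.0275  0.032 ]
[340 251  50  23 253] [371.9 261.5] [ 0.4699 -0.1179  0.093 ] [ 0.4681 -0.1409  0.032 ]
[287 274  52  29 251] [304.1 291.5] [ 0.4106 -0.1181  0.093 ] [ 0.396  -0.1411  0.032 ]
[    0   305   640   175 57861] [320.4 422.9] [ 0.3663 -0.2415  0.093 ] [ 0.3421 -0.2913  0.032 ]
[[ 0.904  0.411  0.121  0.478]
 [-0.428  0.867  0.253 -0.012]
 [-0.001 -0.281  0.96   0.374]
 [ 0.     0.     0.     1.   ]]
```

View pics/w0.png

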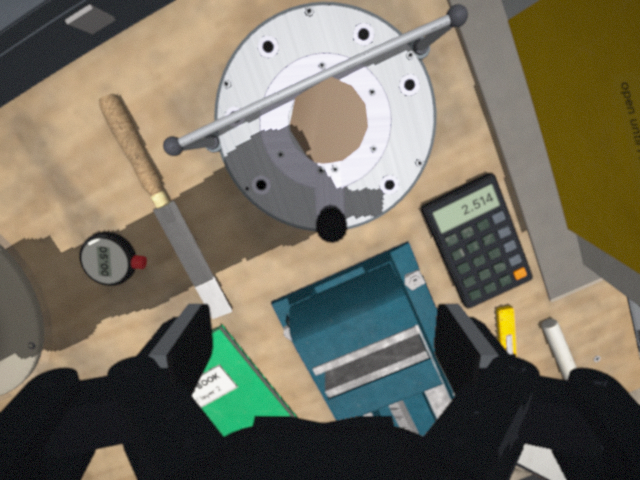

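The wrist view shows the knob top at about (331,226), giving (0.4525,-0.079), which agrees with the top camera. The nearest vise corner is at (410,245). I'll check clearance for the gripper footprint by depth.

```bash
python3 - <<'E'
from h import *
import pickle
c=pickle.load(open("c.pkl","rb"))["top"]
P=np.array([(*dpt(c,u,v),) for v in range(180,310) for u in range(260,480) if c["depth"][v,u]>0])
ax=np.array([.4818,-.0081])
for a in (-112.4,-90,-67.5,-62):
    r=np.array([np.cos(np.radians(a)),np.sin(np.radians(a))]);t=np.array([-r[1],r[0]])
    d=P[:,:2]-ax-.078*r;x=-d@r;y=d@t   # x inward
    f=(abs(x)<.016)&(abs(y)<.063)&(np.hypot(x,y)>.018)
    b=(abs(x)<.05)&(abs(y)<.05)&(np.hypot(x,y)>.018)
    b2=(abs(x)<.045)&(abs(y)<.045)
    print(a,"fingers",P[f,2].max(),"body",P[b,2].max())
E
python3 -m inch '[[0.02,0.1,0,-0.5],[0,0,0.3,0],[0,0,0.4,0],[0,0,0.4,0],[0,0,0.4,0],[0,0,0.4,0],[0,0,0,0]]'
```

```text
-112.4 fingers 0.051300774570903096 body 0.05555584450240736
-90 fingers 0.09746282700424325 body 0.09746282700424325
-67.5 fingers 0.09638352898816849 body 0.09534365576048254
-62 fingers 0.04447274600826878 body 0.09534365576048254
time: 3.85
ee_pos: [0.4512, -0.0788, 0.1345]
tool_rot: [[0.379, 0.925, -0.004], [0.925, -0.379, 0.0], [-0.001, -0.004, -1.0]]
force: [-0.4, -0.5, 0.3]
finger_gap: 0.999
grip_force: 0.0
```

```bash
python3 -m inch '[[0,0,0.4,0],[0,0,0.4,0],[0,0,0.4,0],[0,0,0.22,0],[0,0,0,0],[0,0,0,0]]'
python3 - <<'E'
from h import *
c=ctrl.get_image("wrist");cv2.imwrite("pics/w1.png",c["img"])
E
```

```text
time: 4.45
ee_pos: [0.4526, -0.079, 0.0659]
tool_rot: [[0.379, 0.926, 0.0], [0.926, -0.379, -0.0], [-0.0, 0.0, -1.0]]
force: [-0.2, -0.9, 0.3]
finger_gap: 1.001
grip_force: 0.0
```

View pics/w1.png

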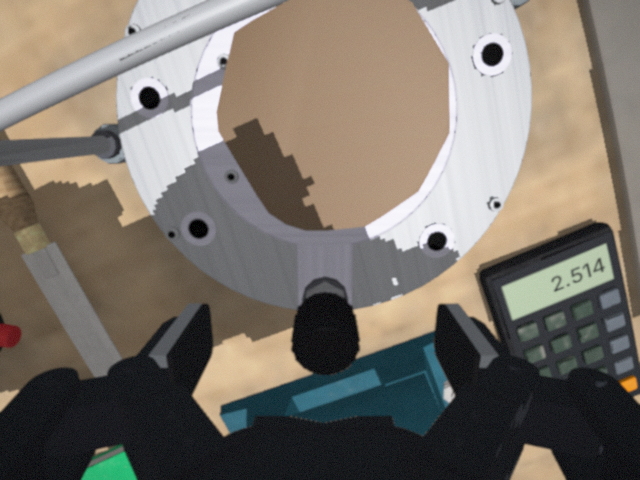

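The knob at (325,335) sits midway between the fingers (212 and 435). I'll lower 2 mm and close.

```bash
python3 -m inch '[[0,0,0.04,0],[0,0,0,0],[0,0,0,0],[0,0,0,0],[0,0,0,0],[0,0,0,0],[0,0,0,0],[0,0,0,0],[0,0,0,0],[0,0,0,0]]' 1 40
```

```text
time: 5.5
ee_pos: [0.4524, -0.0791, 0.0636]
tool_rot: [[0.378, 0.926, 0.0], [0.926, -0.378, -0.0], [-0.0, 0.0, -1.0]]
force: [-0.9, 1.2, 5.2]
finger_gap: 0.265
grip_force: 38.9
```

```bash
python3 -m inch '[[0,0,-0.04,0],[0,0,-0.04,0],[0,0,-0.04,0],[0,0,-0.04,0],[0,0,-0.04,0],[0,0,0,0],[0,0,0,0]]'
```

```text
time: 6.2
ee_pos: [0.4523, -0.079, 0.0733]
tool_rot: [[0.378, 0.926, 0.0], [0.926, -0.378, 0.0], [0.0, 0.0, -1.0]]
force: [2.2, -1.1, -7.6]
finger_gap: 0.269
grip_force: 39.5
```

```bash
python3 -m inch '[[0.001,0.041,0,-0.25],[0.001,0.041,0,-0.25],[0.001,0.041,0,-0.25],[0.001,0.041,0,-0.25],[0,0,0,0]]'
python3 -m inch '[[0.002,0.082,0,-0.5],[0.002,0.082,0,-0.5],[0.002,0.082,0,-0.5],[0,0,0,0]]'
```

```text
time: 6.7
ee_pos: [0.46, -0.0818, 0.0731]
tool_rot: [[0.278, 0.961, -0.0], [0.961, -0.278, 0.0], [-0.0, -0.0, -1.0]]
force: [-0.7, -1.2, -7.1]
finger_gap: 0.265
grip_force: 39.6
time: 7.1
ee_pos: [0.4721, -0.0843, 0.0731]
tool_rot: [[0.125, 0.992, -0.0], [0.992, -0.125, 0.0], [0.0, -0.0, -1.0]]
force: [-0.4, -0.1, -8.3]
finger_gap: 0.27
grip_force: 39.7
```

```bash
python3 -m inch '[[0.002,0.082,0,-0.5],[0,0,0,0]]'
python3 - <<'E'
from h import *
c=ctrl.get_image("wrist");cv2.imwrite("pics/w2.png",c["img"])
t=ctrl.get_image("top");cv2.imwrite("pics/t2.png",t["img"])
s=ctrl.sense();e=s["ee_pos"];print(e)
ax=np.array([.4818,-.0081]);g=c["img"]
n,l,st,ce=cv2.connectedComponentsWithStats((g.max(2)<60).astype(np.uint8))
for i in range(1,n):
    p=cast(c,*ce[i],.032)[:2]-ax
    if 60<st[i,4]<1500 and .06<np.hypot(*p)<.1: print(st[i],ce[i].round(1),p+ax,np.hypot(*p),np.degrees(np.arctan2(p[1],p[0])))
d=np.array(e[:2])-ax;print("tcp",np.hypot(*d),np.degrees(np.arctan2(d[1],d[0])))
E
```

```text
time: 7.3
ee_pos: [0.476, -0.0847, 0.0732]
tool_rot: [[0.074, 0.997, -0.0], [0.997, -0.074, -0.0], [-0.0, -0.0, -1.0]]
force: [0.1, -1.0, -7.7]
finger_gap: 0.266
grip_force: 39.7
[ 0.47585593 -0.08467332  0.07319448]
[156  34  19  21 321] [165.3  43.9] [0.41355037 0.03146435] 0.07888820699393839 149.8991031652713
[521  41  18  28 181] [526.8  52.6] [0.57647352 0.01620815] 0.09774437054022056 14.400070660081203
[101  58  22  29 140] [115.4  69.7] [0.38833901 0.02295511] 0.09848541085631136 161.6194448769436
[482 103  18  19 260] [490.4 111.7] [ 0.56016871 -0.0089118 ] 0.07837291817244384 -0.5934924472510404
[164 174  19  18 262] [173.3 182.5] [ 0.4066552  -0.03076032] 0.07848713670885957 -163.21903432164245
[382 255  18  17 231] [390.9 262.9] [ 0.51139826 -0.08027036] 0.07800395832163635 -67.70064908520024
[269 263  17  17 224] [276.8 271.3] [ 0.45226991 -0.08046643] 0.07815962003774313 -112.19856917409717
tcp 0.0768036786528001 -94.43872962136174
```

View pics/w2.png

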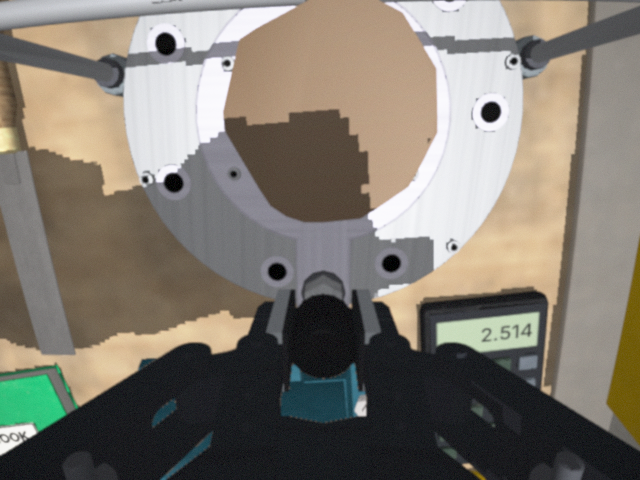

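Wrist view: the start hole at (277,271) is now uncovered and the next hole is at (391,263). They sit at -112.2° and -67.7°, so 44.5° apart. I have turned 18°, so 26.5° remain.

```bash
python3 -m inch '[[0.002,0.082,0,-0.5],[0.002,0.082,0,-0.5],[0.002,0.082,0,-0.5],[0.002,0.082,0,-0.5],[0.002,0.082,0,-0.5],[0.002,0.082,0,-0.5],[0.002,0.082,0,-0.5],[0.002,0.082,0,-0.5],[0,0,0,0],[0.002,0.054,0,-0.33],[0,0,0,0],[0,0,0,0]]'
python3 - <<'E'
from h import *
e=ctrl.sense();R=e["tool_rot"];d=np.array(e["ee_pos"][:2])-[.4818,-.0081]
print(np.hypot(*d),np.degrees(np.arctan2(d[1],d[0]))+112.6,np.degrees(np.arctan2(R[1][1],R[0][1]))+22.2)
E
```

```text
time: 8.6
ee_pos: [0.5103, -0.0792, 0.0731]
tool_rot: [[-0.37, 0.929, -0.001], [0.929, 0.37, -0.0], [0.0, -0.001, -1.0]]
force: [-3.0, -0.7, -8.6]
finger_gap: 0.267
grip_force: 39.8
0.07661717125534244 44.44384012405865 43.922841455508475
```

```bash
python3 -m inch '[[0,0.018,0,-0.1],[0,0,0,0],[0,0,0,0]]'; python3 -m inch '[[0,0,0.02,0],[0,0,0.02,0],[0,0,0,0]]';python3 -m inch '[[0,0,0.015,0],[0,0,0,0],[0,0,0,0]]'
```

```text
time: 8.9
ee_pos: [0.5112, -0.0789, 0.0731]
tool_rot: [[-0.38, 0.925, -0.001], [0.925, 0.38, -0.0], [0.0, -0.001, -1.0]]
force: [-5.0, -1.0, -8.4]
finger_gap: 0.262
grip_force: 39.8
time: 9.2
ee_pos: [0.5112, -0.0789, 0.0711]
tool_rot: [[-0.38, 0.925, -0.001], [0.925, 0.38, -0.0], [0.0, -0.001, -1.0]]
force: [-5.4, -0.7, -8.3]
finger_gap: 0.262
grip_force: 39.8
time: 9.5
ee_pos: [0.5112, -0.0789, 0.0704]
tool_rot: [[-0.38, 0.925, -0.001], [0.925, 0.38, -0.0], [0.0, -0.001, -1.0]]
force: [-5.8, -0.6, -6.6]
finger_gap: 0.269
grip_force: 39.8
```

```bash
python3 -m inch '[[0,0,0.02,0],[0,0,0,0],[0,0,0,0]]'; python3 -m inch '[[0,0,0.02,0],[0,0,0,0],[0,0,0,0]]'
```

```text
time: 9.8
ee_pos: [0.5111, -0.0789, 0.0694]
tool_rot: [[-0.38, 0.925, -0.001], [0.925, 0.38, -0.0], [0.0, -0.001, -1.0]]
force: [-4.7, -1.4, -7.3]
finger_gap: 0.268
grip_force: 39.8
time: 10.1
ee_pos: [0.5112, -0.0789, 0.0685]
tool_rot: [[-0.38, 0.925, -0.001], [0.925, 0.38, -0.0], [0.0, -0.001, -1.0]]
force: [-5.3, -0.1, -7.7]
finger_gap: 0.267
grip_force: 39.8
```

```bash
python3 -m inch '[[0,-0.006,0.02,0],[0,0,0.02,0],[0,0,0.02,0],[0,0,0,0],[0,0,0,0]]'
```

```text
time: 10.6
ee_pos: [0.5112, -0.0789, 0.0655]
tool_rot: [[-0.38, 0.925, -0.001], [0.925, 0.38, -0.0], [0.0, -0.001, -1.0]]
force: [-5.4, 0.7, -6.7]
finger_gap: 0.268
grip_force: 39.9
```

Still only the spring is felt, so the pin is well into the hole. Opening now.

```bash
python3 -m inch '[[0,0,0,0],[0,0,0,0],[0,0,0,0],[0,0,0,0],[0,0,0,0],[0,0,0,0],[0,0,0,0],[0,0,0,0]]' 0 
python3 -m inch '[[0,0,-0.2,0],[0,0,-0.4,0],[0,0,-0.4,0],[0,0,-0.4,0],[0,0,-0.4,0],[0,0,-0.4,0],[0,0,-0.4,0],[0,0,0,0],[0,0,0,0]]'
python3 - <<'E'
from h import *
ax=np.array([.4818,-.0081]);c=ctrl.get_image("wrist");g=c["img"];cv2.imwrite("pics/w3.png",g)
t=ctrl.get_image("top")
P=np.array([dpt(t,u,v) for v in range(190,285) for u in range(272,372)])
k=(P[:,2]>.083)&(np.hypot(*(P[:,:2]-ax-.078*np.array([.3795,-.925])).T)<.025);print("knob top",P[k].shape,np.median(P[k],0))
P=np.array([dpt(c,u,v) for v in range(0,480,2) for u in range(0,640,2) if c["depth"][v,u]>0])
k=(P[:,2]>.083)&(P[:,2]<.11)&(np.hypot(*(P[:,:2]-ax-.078*np.array([.3795,-.925])).T)<.02);print("knob wrist",P[k].shape,np.median(P[k],0))
E
```

```text
time: 11.4
ee_pos: [0.5115, -0.079, 0.0655]
tool_rot: [[-0.38, 0.925, -0.0], [0.925, 0.38, 0.0], [0.0, -0.0, -1.0]]
force: [-0.2, -1.0, -0.6]
finger_gap: 1.001
grip_force: 0.0
time: 12.3
ee_pos: [0.5114, -0.0792, 0.196]
tool_rot: [[-0.38, 0.925, 0.001], [0.925, 0.38, -0.0], [-0.001, 0.001, -1.0]]
force: [0.0, -1.3, -0.8]
finger_gap: 0.998
grip_force: 0.0
knob top (676, 3) [ 0.50951079 -0.07598487  0.58936798]
knob wrist (256, 3) [ 0.51142045 -0.07742747  0.09292599]
```

View pics/w3.png

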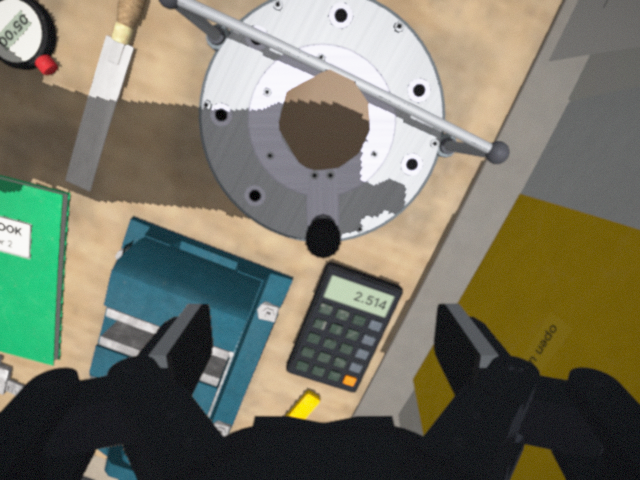

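Wrist view: the knob is at (323,237), with the uncovered start hole at (255,196) behind it. The knob top reads 92.9 mm against 93 mm for home. One check of that height against the ring, then I hand in.

```bash
python3 - <<'E'
from h import *
ax=np.array([.4818,-.0081]);c=ctrl.get_image("wrist")
P=np.array([dpt(c,u,v) for v in range(0,300) for u in range(150,480) if c["depth"][v,u]>0])
d=P[:,:2]-ax;r=np.hypot(*d.T);a=np.degrees(np.arctan2(d[:,1],d[:,0]))
m=(r>.066)&(r<.088)&(a>-110)&(a<-90);print("ring",np.median(P[m,2]))
k=np.hypot(*(P[:,:2]-[.5114,-.0785]).T)<.008;print("knob",np.percentile(P[k,2],[10,50,90]))
h=P[(r<.02)];print("core",np.median(h[:,2]))
if abs(np.median(P[k,2])-np.median(P[m,2])-.061)<.0012: print(ctrl.finish_job())
E
```

```text
ring 0.03265220241404476
knob [0.09273025 0.09356337 0.09442688]
core 0.125725563574412
the job is handed in; nothing more can be done
None
```

The job is handed in: the turntable was swung about 44.5° anticlockwise to the next hole, and by depth camera the pin sits fully home (knob top 60.9 mm above the ring, 61 mm expected). Side force read at most about 6 N; the gripper is open and raised clear.

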